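# Stack a freshly finished plank to dry on spacers, weighted flat

## Task

Set the plank up to dry on the paddle-shaped board: lay the long spacer across the middle of the board's wide half and the short spacer across the middle of its narrow neck, then lay the plank on both spacers, lengthwise along the board and centred on it. Then put the cork pad flat on the middle of the plank, and stand the wax tin upright on the middle of the pad as a weight. Keep the tin upright throughout, and leave the sanding block, the varnish can and the brush where they are.

Things in the scene. Friction and masses are not known exactly. Their poses are not given: they have to be found in the camera images.
- paddle_board: Paddle-shaped serving board, mid-brown wood, flat, fixed to the bench, any yaw; 220 mm long, 18 mm thick: a wide half (110 long, 140 wide) and a narrow neck (110 long, 66 wide) with a dark 14 mm hole near its end. Origin: underside, mid-length, where the halves meet; x along it to the neck's end, y across, z up. Middle of the wide half: x = -55 mm; of the neck: x = +55 mm; top: z = 18 mm.
- long_spacer: Long spacer: a loose plain pale wooden stick, 130 x 22 mm and 20 mm high (35 g). Origin: centre of its underside; x along its length, z up.
- short_spacer: Short spacer: a loose plain pale wooden stick, 60 x 22 mm and 20 mm high (18 g). Origin: centre of its underside; x along its length, z up.
- plank: The plank: a loose pale wooden slat, 170 x 60 mm, 16 mm thick (about 90 g), its top face engraved with dark lines (a square and a triangle), lying engraved face up. Origin: centre of its underside; x along its length, y across its width, z up.
- cork_pad: Cork pad: a loose flat round disc of cork, 54 mm in diameter and 14 mm thick (20 g). Origin: centre of its underside, z up.
- wax_tin: Wax tin: a small loose closed round metal tin with a pale label band, standing upright, 60 mm high, body 52 mm in diameter (up to 48 mm height), lid 54 mm in diameter (the top 12 mm), about 250 g. Origin: centre of its underside, z up.
- sanding_block: Bystander: a loose sanding block, grey with a reddish-brown abrasive sole, 100 x 62 mm and 34 mm high. Origin: centre of its underside, x along its length. Leave it alone.
- varnish_can: Bystander: a large closed metal varnish can with a pale label band, 100 mm in diameter, 118 mm high, standing beyond the paddle board. Origin: centre of its underside. Leave it alone.
- brush: Bystander: a flat varnish brush lying on the bench's far side, about 190 mm long, 48 mm wide, 15 mm high. Origin: near its middle, on its underside; x along it towards the bristles. Leave it alone.
There are look-alikes about, which are no part of the job. Of the things like the wax_tin, leave any that is black; of the rest the smaller one is meant.

How it is judged:
By the outcome, as a careful person would: the job done as asked, in the order asked, and still so for the second after the job is handed in, with the robot touching nothing.
It also fails if it takes over 123 s, if anything falls off the work surface, if the arm or the gripper's body presses on something with over 40 N, if the wrist force passes 120 N, or if a joint passes its speed limit or range.

## Robot

A 7-joint arm with a two-finger parallel gripper is mounted at the origin on the work surface. World frame = base frame: x ahead of the robot, y to its left, z up, the work surface at z = 0. Lengths are in m, angles in rad, forces in N, time in s.
With the tool pointing down it reaches from about 0.425 to 0.95 m from the base axis. Payload 4.7 kg.
Tool frame: the origin (TCP) lies on the centre line of the jaws, within the pads' length; the fingertips stand robot.nose_length ahead of it and the grasp point (between the pads) lies 8 mm behind it (robot.nose_length is the distance from the TCP to the fingertips, in m); z points along the fingers, y is the line along which they close (so a half turn about z gives the same grasp; the last joint's range is limited). The gripper opens to 85 mm and grips with 20 to 120 N. Pads are 22 mm wide; open, the fingers measure 114 mm over their backs; the gripper's body (76 mm by 85 mm) begins 54 mm behind the grasp point. The pads swing forward as they close: fully open they stand 13 mm farther back than shut.
Start: joints at [-1.251, 0.469, -0.049, 1.532, 0.024, 1.141, -0.082], TCP at [0.231, 0.634, 0.242] pointing down, gripper open.
Joint ranges: [-2.59, 2.59], [-0.33, 1.99], [-1.39, 1.29], [0.1, 2.45], [-1.04, 4.18], [0.21, 1.99], [-2.66, 2.66]. Speed limits (rad/s): [2.57, 2.57, 3.14, 3.14, 3.14, 3.14, 3.14].

## Interface

Orientations are given as [roll, pitch, yaw] about the fixed x, y, z axes, in that order (R = Rz(yaw) Ry(pitch) Rx(roll)).
In Python, from plant import robot gives the robot as it stands. Calls block until the motion is done:
- robot.goto(position, orientation): joint-space move of the TCP to a pose.
- robot.move_straight(position, vel=0.15, attitude=None, contact_N=None): straight line of the TCP; attitude=None keeps the orientation; vel is the mean speed in m/s. With contact_N (N) it stops when the force on the tool has changed by that much, and returns True; else False.
- robot.move_joints(angles): joint-space move.
- robot.grip(opening, strength=None): opening from 0.0 (shut) to 1.0 (fully open); strength is the grip in N (None keeps the last); returns when the fingers have stopped.
- robot.sleep(seconds).
- robot.inverse_kinematics(position, orientation): joint angles nearest the present ones, or None.
- robot.sense(): the state.
- robot.grab_frame(name): name is "side" or "top" or "wrist"; returns a dict with "image" (480x640x3 uint8, red, green, blue), "range_z" (480x640 float32, m along the optical axis (not along the pixel's ray), 0 where there is no reading), "fx", "fy", "cx", "cy" (pixels), "dist_coeffs" ([k1, k2, p1, p2, k3] as OpenCV has them; the pictures are not rectified), "R" (3x3) and "t" (3): a world point X has camera coordinates R X + t. Camera axes: x right, y down, z forward; pixel columns grow to the right and rows downward; lengths in m; the calibration is good to about 2 mm. A picture is of the moment at which its call begins.
A pose or a line that the arm cannot do raises robot.IKError and nothing moves.
- robot.close_job(): hands the job in; it is judged then, once.
The state is a dict: "t": time; "joint_pos": joint angles; "joint_velocities": joint speeds; "effort": joint torques, N m; "tcp_pos": TCP position; "tcp_rot": TCP orientation; "wrist_force": force on the tool from outside, world axes, zero at the start; "torque": the same for the moment, N m; "opening": opening from 0.0 (shut) to 1.0 (fully open); "gripper_force": force on a finger pad.
Only numpy, scipy, OpenCV 4.12 (cv2) and the standard library are available. Lean on these libraries where they do the work, as an engineer would, in place of code of your own. Each camera call takes 0.05 s, during which the arm holds its last target. There are 200 camera calls.

## Working session

There is one attempt and no reset: what is moved stays moved. The work goes in short steps, each a Python script; the robot and the scene stay as the last script left them, time stands still between calls to the robot, and variables do not carry over. Pictures are saved under pics/ and viewed, at most 14 in all, crops included, and the job is handed in when it is done.

```bash
ls; mkdir -p pics; cat > h.py <<'E'
import numpy as np, cv2, pickle
from plant import robot
def shot(n, f):
    d=robot.grab_frame(n); pickle.dump(d,open(f'pics/{f}.pkl','wb'))
    cv2.imwrite(f'pics/{f}.png', d["image"][:,:,::-1]); return d
def K(d): return np.array([[d["fx"],0,d["cx"]],[0,d["fy"],d["cy"]],[0,0,1.]])
def ray(d,uv):
    p=cv2.undistortPoints(np.array(uv,float).reshape(-1,1,2),K(d),np.array(d["dist_coeffs"],float)).reshape(-1,2)
    R=np.array(d["R"]);t=np.array(d["t"])
    return -R.T@t, np.c_[p,np.ones(len(p))]@R
def onz(d,uv,z):
    c,r=ray(d,uv); return c+r*((z-c[2])/r[:,2])[:,None]
def cloud(d):
    v,u=np.mgrid[0:480,0:640]; c,r=ray(d,np.c_[u.ravel(),v.ravel()])
    return (c+r*d["range_z"].reshape(-1,1)).reshape(480,640,3)
E
python3 - <<'E'
from h import *
for n in("side","top","wrist"):
    d=shot(n,n+"0"); print(n,(-np.array(d["R"]).T@d["t"]).round(3),d["fx"],np.array(d["dist_coeffs"]).round(3),(d["range_z"]>0).mean())
s=robot.sense();print(s["t"],s["tcp_rot"],robot.nose_length)
E
```

```text
pics
side [ 0.279 -0.511  0.682] 470.89185054782826 [-0.101  0.     0.     0.     0.   ] 0.9960319010416666
top [0.466 0.013 0.898] 443.5359448698657 [-0.055  0.     0.     0.     0.   ] 0.9960123697916666
wrist [0.154 0.66  0.372] 357.2781123966157 [-0.006  0.     0.     0.     0.   ] 0.9959895833333333
0.15 [-3.14004502e+00  6.12220246e-05  2.79287199e+00] 0.011
```

View pics/top0.png

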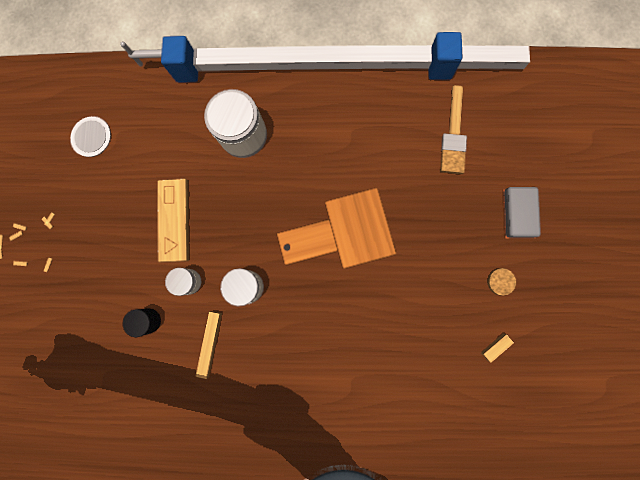

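View pics/side0.png

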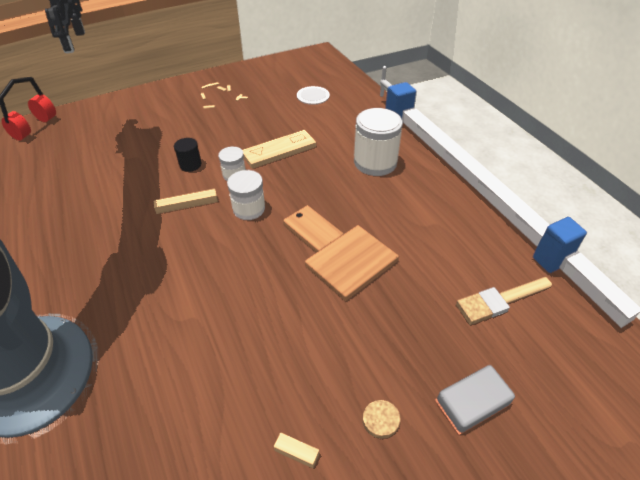

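Top view: the tin look-alikes are the black one (140,322), a small silver one (182,281) and a larger silver one (241,287). The tin I want is the small silver one at (182,281). The plank is at (172,220), board (335,228), long spacer (208,344), short spacer (499,348), cork (502,281), sanding block (523,211), can (232,115) and brush (455,130). Measuring these next.

```bash
cat > m.py <<'E'
from h import *
# seeds in top image
S=dict(long=(208,344),short=(499,348),plank=(178,200),cork=(502,281),tin=(182,281),tin2=(236,287),black=(138,322),board=(365,225),sand=(523,211),can=(232,113))
def measure(d,seed,tol=.006):
    P=cloud(d);Z=P[:,:,2]
    u,v=seed; h=np.median(Z[v-3:v+4,u-3:u+4])
    m=((abs(Z-h)<tol)&(d["range_z"]>0)).astype(np.uint8)
    _,L=cv2.connectedComponents(m,connectivity=4); m=(L==L[v,u]).astype(np.uint8)
    h=np.median(Z[m>0])
    c=max(cv2.findContours(m,0,cv2.CHAIN_APPROX_NONE)[0],key=len)
    Q=onz(d,c.reshape(-1,2),h)[:,:2]
    return h,Q,m
if __name__=="__main__":
    d=pickle.load(open('pics/top0.pkl','rb'));s=pickle.load(open('pics/side0.pkl','rb'))
    Zs=cloud(s)
    for k,sd in S.items():
        h,Q,m=measure(d,sd)
        r=cv2.minAreaRect((Q*1000).astype(np.float32)); c=np.r_[np.array(r[0])/1000,h]
        X=np.array(s["R"])@c+s["t"]
        uv=cv2.projectPoints(c.reshape(1,1,3),cv2.Rodrigues(np.array(s["R"]))[0],np.array(s["t"]),K(s),np.array(s["dist_coeffs"]))[0].ravel()
        a,b=np.round(uv).astype(int)
        zs=np.median(Zs[b-2:b+3,a-2:a+3,2]) if 2<=b<478 and 2<=a<638 else None
        print(k,c.round(4),'size',np.round(r[1],1),'ang',round(r[2],1),'reach',np.hypot(*c[:2]).round(3),'sideuv',a,b,zs)
    t=d["image"][255:345,110:280,::-1]; cv2.imwrite('pics/crop0.png',cv2.resize(t,None,fx=4,fy=4,interpolation=cv2.INTER_CUBIC))
    Zt=cloud(d)[:,:,2]; print('table',np.median(Zt[400:440,450:600]),Zt[400:440,450:600].std(), np.median(Zs[250:300,150:250,2]))
E
python3 m.py
```

```text
long [0.3467 0.2689 0.0208] size [ 24.3 130. ] ang 78.9 reach 0.439 sideuv 185 197 0.019883115869375745
short [ 0.346  -0.297   0.0208] size [24.5 61.5] ang 39.2 reach 0.456 sideuv 296 446 0.02036234288142369
plank [0.5961 0.3515 0.0169] size [169.   60.7] ang 2.9 reach 0.692 sideuv 279 146 0.015858385917588924
cork [ 0.4739 -0.3105  0.0149] size [54.2 52.7] ang 63.3 reach 0.567 sideuv 381 416 0.014533248736604998
tin [0.4701 0.3166 0.0609] size [53.6 52.7] ang 73.1 reach 0.567 sideuv 231 153 0.05981284960643585
tin2 [0.4613 0.1967 0.0784] size [68.5 67.3] ang 8.4 reach 0.502 sideuv 245 180 0.07692828872602475
black [0.3907 0.3978 0.0608] size [51.  55.4] ang 1.3 reach 0.558 sideuv 185 144 0.05851251778911226
board [0.5669 0.0226 0.019 ] size [139.6 219.5] ang 15.2 reach 0.567 sideuv 332 241 0.01848126219039148
sand [ 0.611  -0.3501  0.0348] size [97.5 62.5] ang 0.2 reach 0.704 sideuv 476 392 0.034252321801680474
can [0.7769 0.2125 0.1185] size [99.9 96.9] ang 89.4 reach 0.805 sideuv 379 119 0.11825820234912288
table 0.0010326186469314935 0.058943536262280244 0.00019935901303114179
```

View pics/crop0.png

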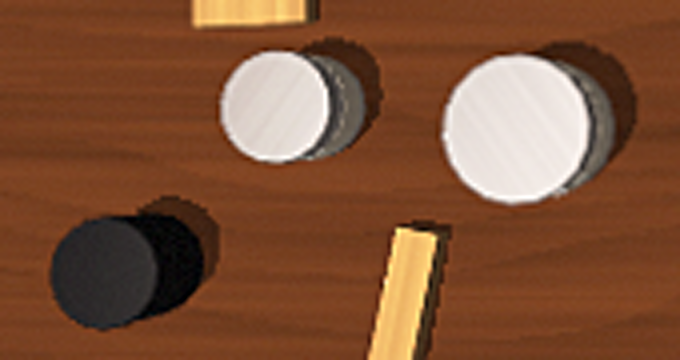

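The crop shows the black tin (bottom-left), the small silver tin (275,105 in the crop) and the larger silver tin (518,130). The small silver one, 53 mm across and 60 mm high, is the wax tin. All measured heights and sizes match the text in both views. Next I'll cross-check centres from the side view, probe the fingertip heights, and pick up the first spacer.

```bash
cat >> h.py <<'E'
def yawpose(p,a):
    """tool down, jaws closing across direction a; pick the half turn with the smaller joint 7"""
    best=None
    for y in (a,a+np.pi):
        y=(y+np.pi)%(2*np.pi)-np.pi
        q=robot.inverse_kinematics(list(p),[np.pi,0,y])
        if q is not None:
            c=np.abs(np.array(q)-robot.sense()["joint_pos"]).max()
            if best is None or c<best[0]: best=(c,y)
    return [np.pi,0,best[1]]
def over(xy,a,z=.2):
    p=[xy[0],xy[1],z]; o=yawpose([xy[0],xy[1],.03],a); robot.goto(p,o); return o
def pick(xy,a,z,op,hov=.2,strength=40):
    robot.grip(op); over(xy,a,hov)
    robot.move_straight([*xy,z+.03],vel=.2)
    hit=robot.move_straight([*xy,z],vel=.06,contact_N=5)
    robot.grip(0.,strength); s=robot.sense()
    print('pick hit',hit,'z',s["tcp_pos"][2].round(4) if hasattr(s["tcp_pos"][2],'round') else s["tcp_pos"][2],'open',s["opening"],'f',s["gripper_force"],'t',s["t"])
    zz=s["tcp_pos"][2]; robot.move_straight([*xy,hov],vel=.2); 
    print('lifted open',robot.sense()["opening"],robot.sense()["gripper_force"]); return zz
def place(xy,a,z,op,hov=.2):
    over(xy,a,hov); robot.move_straight([*xy,z+.02],vel=.15)
    hit=robot.move_straight([*xy,z-.003],vel=.03,contact_N=3)
    s=robot.sense(); print('place hit',hit,'dz',s["tcp_pos"][2]-z,'xy err',np.array(s["tcp_pos"][:2])-xy,s["wrist_force"])
    robot.grip(op); robot.move_straight([*xy,hov],vel=.2); print('t',robot.sense()["t"])
E
cat > geo.py <<'E'
from m import *
def rect(Q):
    B=cv2.boxPoints(cv2.minAreaRect((Q*1000).astype(np.float32)))/1000
    e=[B[1]-B[0],B[2]-B[1]]; l=max(e,key=np.linalg.norm)
    return B.mean(0),np.arctan2(l[1],l[0]),sorted(np.linalg.norm(x)*1000 for x in e)
E
python3 - <<'E'
from geo import *
d=pickle.load(open('pics/top0.pkl','rb'));s=pickle.load(open('pics/side0.pkl','rb'))
T={k:S[k] for k in('long','short','plank','cork','tin','board')}
V=dict(long=(185,199),short=(296,449),plank=(279,148),cork=(381,418),tin=(231,154),board=(350,258))
out={}
for k in T:
    for n,dd,sd in(('top',d,T[k]),('side',s,V[k])):
        h,Q,m=measure(dd,sd,.004); c,a,sz=rect(Q)
        print(k,n,c.round(4),round(h,4),'ang',np.degrees(a).round(1),np.round(sz,1)); out[k,n]=(c,a)
pickle.dump(out,open('out.pkl','wb'))
robot.grip(0.)
c=out['long','top'][0]; o=over([.45,.42],0,.1)
for op in(0.,1.):
    robot.grip(op); robot.move_straight([.45,.42,.03],vel=.2)
    hit=robot.move_straight([.45,.42,-.003],vel=.03,contact_N=3); print(op,hit,robot.sense()["tcp_pos"]); robot.move_straight([.45,.42,.05],vel=.2)
print(robot.sense()["t"],robot.sense()["wrist_force"])
E
```

```text
long top [0.3468 0.2695] 0.0208 ang -11.1 [ 23.1 129.8]
long side [0.3462 0.2669] 0.0193 ang -10.6 [ 27.3 129.9]
short top [ 0.3459 -0.2974] 0.0208 ang -50.8 [23.8 61. ]
short side [ 0.3453 -0.2994] 0.0203 ang -50.6 [23.7 59.9]
plank top [0.596  0.3522] 0.0169 ang 2.9 [ 59.3 169. ]
plank side [0.5944 0.3499] 0.0156 ang 3.0 [ 66.8 171.4]
cork top [ 0.4741 -0.3112] 0.0149 ang -1.7 [51.6 53.2]
cork side [ 0.4739 -0.3118] 0.0142 ang 35.2 [52.7 53.2]
tin top [0.4707 0.3165] 0.0609 ang 2.1 [50.9 53.5]
tin side [0.4694 0.3154] 0.0597 ang 72.3 [50.1 58.3]
board top [0.5668 0.0227] 0.019 ang -74.7 [139.6 219.5]
board side [0.5659 0.0193] 0.0186 ang -74.7 [141.5 219.2]
0.0 True [0.45003574 0.42001971 0.01111812]
1.0 True [ 0.44978144  0.419787   -0.00201477]
6.4 [-0.27671924 -0.37622063 -0.71955051]
```

```bash
python3 - <<'E'
from geo import *
out=pickle.load(open('out.pkl','rb'))
for k,sd in(('board',None),('long',None)):
    c=(out[k,'top'][0]+out[k,'side'][0])/2
    # find pixel: hover then project
    over(c+[-.03 if k=='board' else .05,.06],out[k,'top'][1] if k=='board' else 0,.3 if k=='board' else .25)
    d=shot('wrist','w_'+k)
    p=np.r_[c,.02]
    if k=='board': p[:2]+=-.05*np.array([np.cos(np.radians(105.3)),np.sin(np.radians(105.3))])
    uv=cv2.projectPoints(p.reshape(1,1,3),cv2.Rodrigues(np.array(d["R"]))[0],np.array(d["t"]),K(d),np.array(d["dist_coeffs"]))[0].ravel().round().astype(int)
    h,Q,m=measure(d,tuple(uv),.004); c,a,sz=rect(Q); print(k,uv,c.round(4),round(h,4),np.degrees(a).round(1),np.round(sz,1),m.sum())
print(robot.sense()["t"],robot.sense()["tcp_rot"])
E
```

```text
board [334 285] [0.5643 0.0214] 0.0174 -74.6 [139.  218.1] 13654
long [265 153] [0.3449 0.2685] 0.0193 -10.5 [ 22.3 129.8] 2974
9.1917 [-3.14118372e+00  7.38435698e-04  3.13795839e+00]
```

View pics/w_board.png

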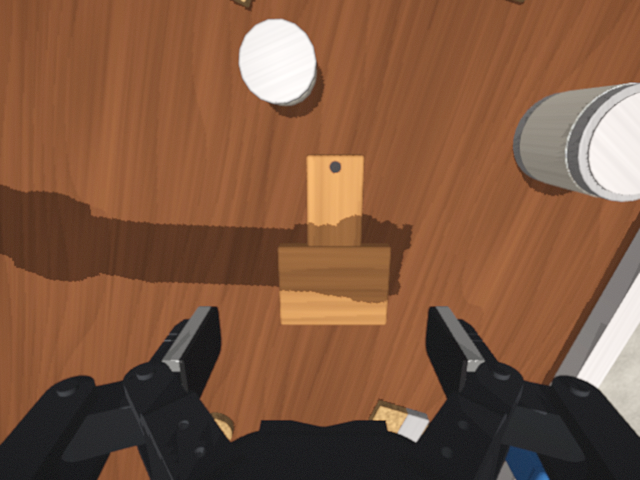

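The wrist view shows the whole board (wide half at 335,285, neck hole at 335,167) with the large tin at 280,62 well clear of it. All three cameras agree within about 3 mm, so I'll average them.

```bash
cat >> geo.py <<'E'
A=np.radians(105.35); BC=np.array([.5657,.0211]); ex=np.array([np.cos(A),np.sin(A)]); ey=np.array([-ex[1],ex[0]])
O=pickle.load(open('out.pkl','rb'))
def avg(k): return (O[k,'top'][0]+O[k,'side'][0])/2
E
python3 - <<'E'
from geo import *
z=pick([.3460,.2683],np.radians(-10.7),.014,.6)
place(BC-.055*ex,A-np.pi/2,z+.018,.6)
robot.grip(1.)
d=shot('top','top1'); print(robot.sense()["t"])
E
```

```text
pick hit False z 0.0144 open 0.24408391953714376 f 40.353822112083435 t 12.0417
lifted open 0.24571415456457682 39.88735556602478
place hit True dz 5.835151907953445e-05 xy err [-2.57073654e-04  2.34406664e-05] [-0.83557006 -0.10364804  3.52190888]
t 17.7083
18.2
```

```bash
python3 - <<'E'
from geo import *
z=pick([.345,-.298],np.radians(-50.7),.014,.6)
place(BC+.055*ex,A-np.pi/2,z+.018,.6)
over([.54,.2],A,.28)
for n in('top','wrist','side'):
    d=shot(n,n+'2')
    for nm,p in(('long',BC-.055*ex),('short',BC+.055*ex)):
        uv=cv2.projectPoints(np.r_[p,.038].reshape(1,1,3),cv2.Rodrigues(np.array(d["R"]))[0],np.array(d["t"]),K(d),np.array(d["dist_coeffs"]))[0].ravel().round().astype(int)
        try:
            h,Q,m=measure(d,tuple(uv),.004); c,a,sz=rect(Q); e=c-BC; print(n,nm,uv,'board xy',(e@ex).round(4),(e@ey).round(4),round(h,4),np.degrees(a).round(1),np.round(sz,1))
        except Exception as x: print(n,nm,uv,x)
print(robot.sense()["t"])
E
```

```text
pick hit False z 0.0144 open 0.2526016099620198 f 40.15797793865204 t 21.925
lifted open 0.24613812460902437 39.646716713905334
place hit True dz 5.7485894449711694e-05 xy err [-2.31286081e-04  1.62892504e-05] [-1.26384424 -0.23383078  4.126917  ]
t 27.7417
top long [361 226] board xy -0.0549 -0.0001 0.0391 15.4 [ 22.1 130. ]
top short [307 241] board xy 0.0549 -0.0004 0.0392 15.7 [21.9 59.9]
wrist long [346 -64] board xy 0.2963 -0.0305 -0.0006 15.8 [637.6 994.2]
wrist short [344  75] board xy 0.0534 0.0011 0.0372 15.3 [21.9 59.9]
side long [352 251] board xy -0.0564 0.0019 0.0385 15.3 [ 24.3 132.6]
side short [313 219] board xy 0.0534 0.0019 0.0384 17.5 [25.  63.1]
29.1667
```

View pics/wrist2.png

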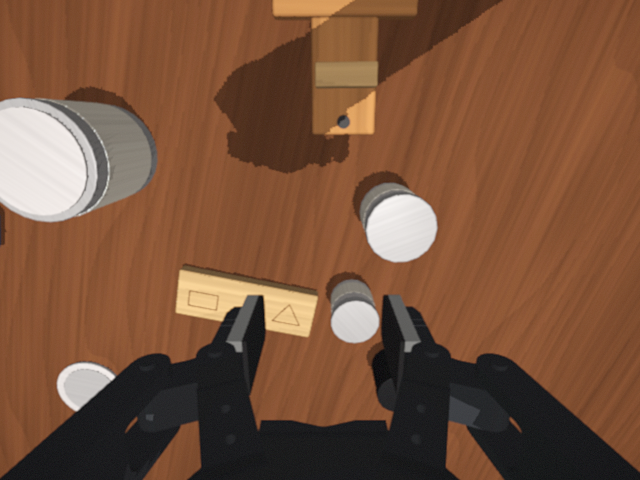

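The wrist view shows the short spacer centred on the neck (345,75) and the plank at (248,300), with the wax tin (355,320) clear of it. Both spacers are within about 1–2 mm of their targets. Plank next.

```bash
python3 - <<'E'
from geo import *
p=avg('plank')
z=pick(p,np.radians(2.95),.008,1.)
place(BC,A,z+.038,1.)
over([.5,-.2],A,.25)
for n in('top','side'):
    d=shot(n,n+'3')
    uv=cv2.projectPoints(np.r_[BC,.054].reshape(1,1,3),cv2.Rodrigues(np.array(d["R"]))[0],np.array(d["t"]),K(d),np.array(d["dist_coeffs"]))[0].ravel().round().astype(int)
    h,Q,m=measure(d,tuple(uv),.004); c,a,sz=rect(Q); e=c-BC; print(n,uv,'board xy',(e@ex).round(4),(e@ey).round(4),round(h,4),np.degrees(a).round(1),np.round(sz,1))
print(robot.sense()["t"])
E
```

```text
pick hit False z 0.0089 open 0.6895853736766444 f 45.18269956111908 t 33.1833
lifted open 0.6933707218458713 44.79117393493652
place hit True dz -2.540043978884604e-05 xy err [-2.27778390e-04 -5.95536048e-05] [-0.92689327 -0.15440374  3.77842535]
t 38.5333
top [334 232] board xy -0.0008 -0.0004 0.0551 -74.7 [ 60.2 169.7]
side [332 229] board xy 0.3992 -0.324 0.0002 -26.4 [1909.6 2848. ]
39.5667
```

View pics/side3.png

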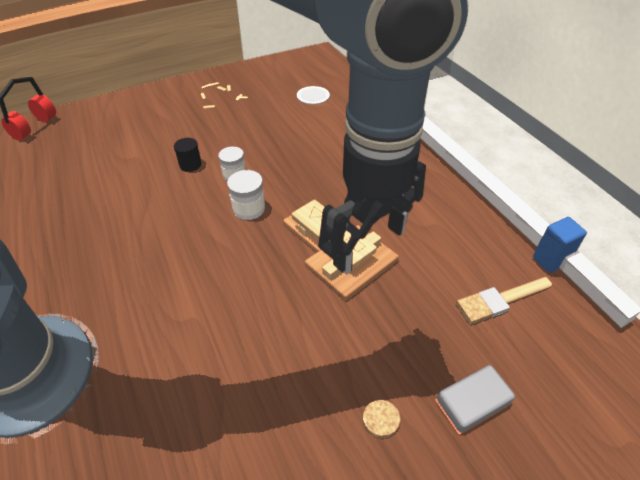

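The top view puts the plank centred within 1 mm at the right height (55 mm). In the side view the gripper blocks part of it (380,200), but the plank is seen resting on both spacers. Cork pad next.

```bash
python3 - <<'E'
from geo import *
z=pick([.474,-.3113],0.,.008,1.,strength=30)
place(BC,A,z+.054,1.)
over([.47,.29],0.,.25)
for n in('top','wrist'):
    d=shot(n,n+'4')
    for nm,p,hh in(('cork',BC,.068),('tin',avg('tin'),.06)):
        uv=cv2.projectPoints(np.r_[p,hh].reshape(1,1,3),cv2.Rodrigues(np.array(d["R"]))[0],np.array(d["t"]),K(d),np.array(d["dist_coeffs"]))[0].ravel().round().astype(int)
        try:
            h,Q,m=measure(d,tuple(uv),.004); c,a,sz=rect(Q); e=c-BC; print(n,nm,uv,'board xy',(e@ex).round(4),(e@ey).round(4),'w',c.round(4),round(h,4),np.round(sz,1))
        except Exception as x: print(n,nm,uv,x)
print(robot.sense()["t"])
E
```

```text
pick hit False z 0.0086 open 0.6182093209873205 f 31.45970642566681 t 43.0917
lifted open 0.6182091961212545 31.432698369026184
place hit True dz 1.9783417623070454e-05 xy err [-0.00021789  0.00014259] [-1.46337201  0.54183408  5.2277422 ]
t 50.7083
top cork [334 232] board xy 0.0003 -0.0002 w [0.5658 0.0215] 0.0692 [50.8 51.2]
top tin [179 281] board xy 0.2156 0.0397 w [0.4703 0.2185] 0.3335 [ 6.6 23.1]
wrist cork [644 101] index 644 is out of bounds for axis 1 with size 640
wrist tin [290 213] board xy 0.3105 0.0139 w [0.4702 0.3168] 0.0593 [52.8 53.2]
51.925
  return _methods._mean(a, axis=axis, dtype=dtype,
  ret = ret.dtype.type(ret / rcount)
```

View pics/wrist4.png

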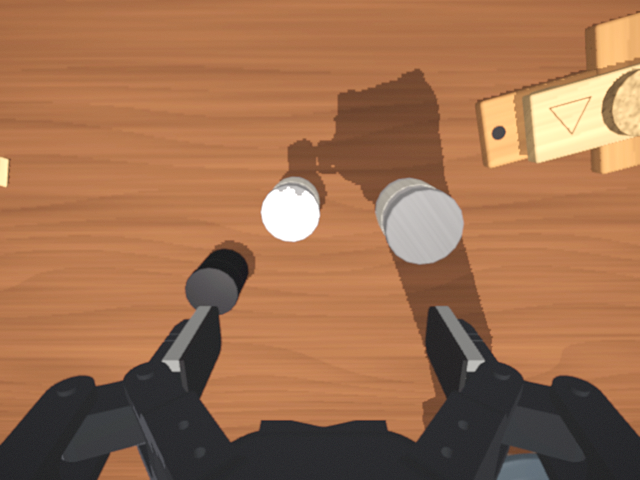

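View pics/top4.png

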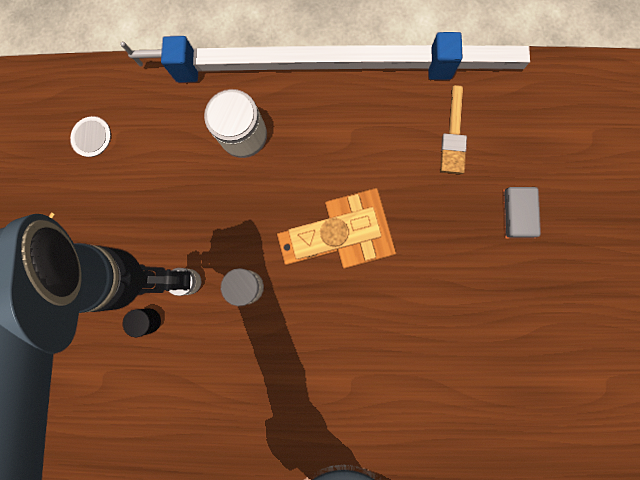

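The wrist view shows the wax tin at (291,210), free on both sides for jaws closing along y; the black tin (215,285) is clear. The top view shows the cork centred on the plank (334,232). I'll move the tin with straight lines at fixed attitude so it stays upright.

```bash
python3 - <<'E'
from geo import *
z=pick([.4702,.3166],0.,.034,1.,hov=.2,strength=40)
robot.move_straight([*BC,.2],vel=.15)
robot.move_straight([*BC,z+.068+.015],vel=.12)
hit=robot.move_straight([*BC,z+.068-.003],vel=.025,contact_N=3)
s=robot.sense(); print(hit,s["tcp_pos"][2]-z-.068,s["wrist_force"],s["tcp_rot"],s["tcp_pos"][:2]-BC)
robot.grip(1.); robot.move_straight([*BC,.25],vel=.15); over([.45,.35],0.,.3)
for n in('top','side'):
    d=shot(n,n+'5')
    uv=cv2.projectPoints(np.r_[BC,.128].reshape(1,1,3),cv2.Rodrigues(np.array(d["R"]))[0],np.array(d["t"]),K(d),np.array(d["dist_coeffs"]))[0].ravel().round().astype(int)
    h,Q,m=measure(d,tuple(uv),.004); c,a,sz=rect(Q); e=c-BC; print(n,uv,'board xy',(e@ex).round(4),(e@ey).round(4),round(h,4),np.round(sz,1))
print(robot.sense()["t"])
E
```

```text
pick hit False z 0.0346 open 0.6206219608509539 f 41.22056543827057 t 54.375
lifted open 0.6152820387041783 42.37032473087311
True -1.9808172274607405e-05 [-1.20072682  0.01977595  6.29620573] [-3.14126360e+00  5.26206836e-04  2.18433260e-04] [-6.50210489e-05  1.49887273e-04]
top [333 228] board xy 0.0007 -0.0002 0.1291 [51.1 52.5]
side [333 199] board xy -0.0009 0.0022 0.1274 [52.3 53.7]
62.0
```

View pics/side5.png

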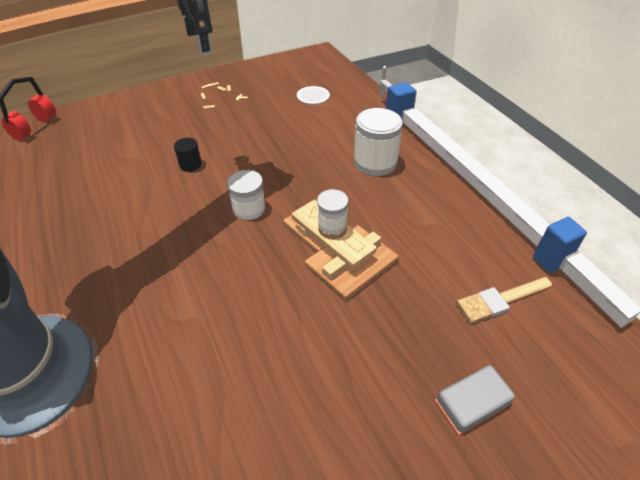

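The side view shows the finished stack, with the tin standing upright on the pad at (333,212). The other things haven't moved, and the arm is clear.

```bash
python3 -c "
from plant import robot
print(robot.close_job())"
```

```text
the job is handed in; nothing more can be done
None
```

The plank is set up on both spacers along the board, with the cork pad and the upright wax tin centred on it to within about 2 mm; the job was handed in at about 62 s of the 123 s allowed, with nothing else moved.

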